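Let the clothesline winch back a notch or two

TASK

The clothesline is wound too tight: throw the winch's pawl back clear of the ratchet wheel, let the crank back until it stands nearly upright, then drop the pawl into the teeth again and ease the crank on back, feeling for the tooth to bear firmly on the pawl with the crank about upright. Never force the crank against the pawl, and leave the other things on the shelf where they are.

Things in the scene. Friction and masses are not known exactly. Their poses are not given: they have to be found in the camera images.
- winch: Small steel hand winch bolted to the shelf (fixed): base plate 185 x 105 mm, two cheek plates 70 mm apart and 170 mm high, grey drum casing between; the line runs down through the shelf, unseen. Origin on the shelf under the axle, midway between the cheeks; axle along its y, 105 mm up; z up. Wheel, pawl and crank are on its -y side. Its x axis points away from the robot, yawed -0.1 to 0.5 rad.
- axle (a point): Point on the axle line in the middle plane of the ratchet wheel, at (0, -47, 105) mm in the winch's axes; fixed.
- crank_turn (a joint): Angle (rad) of wheel, drum and crank, one piece. 0: crank straight up; positive: wound on, crank leaning to the winch's -x, the robot's side. Starts at 0.65 to 1.3. Brake washers hold it where it is left; turning it back takes about 0.25 Nm (2 to 4 N at the grip). Pawl down, it turns on (to a stop at 1.9) but back only until one of 12 teeth bears on the pawl: within 0.12 of 0, 0.52 or 1.05.
- grip_mid (a point): Middle of the black plastic crank grip, a round sleeve 24 mm in diameter and 76 mm long that spins freely on its pin. It lies along the winch's y axis, 90 mm from the axle line, its middle 62 mm outboard (-y) of the wheel's middle plane; its inner end is 4 mm from the crank arm (a flat steel bar 22 x 8 mm).
- ratchet: Toothed rim of the ratchet wheel, dark steel, 94 mm over the tips, 12 mm wide, 12 undercut saw teeth about 12 mm deep. Origin on the axle, turns with joint crank_turn. A tooth pressed on the pawl with over 25 N damages the small winch (about 14 N of backward push at the grip); with over 8 N it bears firmly (about 6.5 N at the grip), and the line's pull then keeps it bearing.
- pawl_lift (a joint): Angle (rad) of the pawl about its pivot. 0: nose home at the root of a tooth gap; to 0.2: nose up on a tooth; above 0.25: clear of all teeth. Balance point about 0.5: beyond it the pawl falls back and lies on its stop at 0.9; short of it, it drops onto the wheel. Starts down. It takes about 1 N at the lever, but up to 10 N at first if a tooth bears on it, as the undercut must nudge the wheel on.
- pawl_pivot (a point): The pawl's pivot bolt (axis along the winch's y) in the middle plane of pawl and ratchet wheel. The bolt is clamped in a short level slot, by which winches differ: it stands within 4 mm (along x) of (60, -47, 157) mm in the winch's axes, so just where a tooth meets the pawl must be felt.
- pawl_knob (a point): Centre of the black ball knob, 20 mm across, on the pawl's thumb lever (8 mm in x, 14 mm in y), which stands up from the pivot; 60 mm from the pivot axis. Pawl home: the lever leans 5 degrees to the winch's -x. Pushed over to +x it lifts the nose; on its stop it leans 47 degrees to +x.
- pawl: The steel pawl: from its pivot a bar 60 mm long runs towards the winch's -x, its nose, 12 mm wide, down on top of the ratchet wheel. Origin on the pivot axis; it turns with joint pawl_lift. Dropped with the crank at 0.2 to 0.4 rad, the nose falls into the gap before the tooth that bears with the crank about upright.
- tin_mid (a point): Bystander: blue enamel tin with a flip-top lid, 129 x 89 x 79 mm; its centre, 40 mm up.
- pin_a_mid (a point): Bystander: orange plastic clothespin, 74 x 16 x 10 mm, lying flat by the winch; its centre.
- pin_b_mid (a point): Bystander: another such clothespin; its centre.
- pin_c_mid (a point): Bystander: another such clothespin; its centre.
- coaster_mid (a point): Bystander: white ceramic coaster, 96 mm across and 9 mm thick; its centre.
- scoop_mid (a point): Bystander: stainless measuring scoop standing on the coaster, cup 51 mm across and 32 mm high with a flat handle 85 mm long; centre of the cup.
- sprayer_mid (a point): Bystander: white trigger spray bottle, 72 mm across and 206 mm high; its axis, 80 mm up.

How it is judged:
On the way, in this order (a step that is already met when the one before it is completed fails the run):
1. the pawl lies thrown back, clear of the teeth, before the wheel is let back (value of joint pawl_lift above 0.65 rad and value of joint crank_turn above 0.5 rad), for 0.1 s.
2. with the pawl clear, the crank has been let back to less than 0.45 rad from upright (value of joint pawl_lift above 0.4 rad and value of joint crank_turn below 0.45 rad), for 0.1 s.
3. with the pawl down again, a tooth is brought to bear on it (more than 8 N) with the crank about upright (contact force between ratchet and pawl above 8 N and value of joint crank_turn between -0.14 and 0.16 rad and value of joint pawl_lift below 0.02 rad), for 0.1 s.
At the end, for the whole second after the job is handed in: The crank stands still about upright (joint crank_turn between -0.14 and 0.16 rad), the pawl is home in the teeth (joint pawl_lift below 0.02 rad) with a tooth bearing on it (more than 1 N), and every other thing listed is within 30 mm of where it stood (value of joint crank_turn between -0.14 and 0.16 rad and value of joint pawl_lift below 0.02 rad and contact force between ratchet and pawl above 1 N and velocity of joint crank_turn between -0.05 and 0.05 rad/s); the robot touches nothing.
It fails at once if the robot forces the crank against the pawl (tooth on nose above 25 N while it pushes on the crank) (contact force between ratchet and pawl above 25 N and contact force between any of the fingers, the arm and ratchet above 1 N).
It fails at once if another thing on the shelf is moved by more than 30 mm (distance of any of tin_mid, pin_a_mid, pin_b_mid, pin_c_mid, coaster_mid, scoop_mid, sprayer_mid from where it was at the start of the episode above 0.03 m).
It also fails if it takes over 72 s, if anything falls off the work surface, if the arm or the gripper's body presses on something with over 40 N, if the wrist force passes 120 N, or if a joint passes its speed limit or range.

ROBOT

A 6-joint arm with a two-finger parallel gripper is mounted at the origin on the work surface. World frame = base frame: x ahead of the robot, y to its left, z up, the work surface at z = 0. Lengths are in m, angles in rad, forces in N, time in s.
With the tool pointing down it reaches from about 0.3 to 0.775 m from the base axis. Payload 14.6 kg.
Tool frame: the origin (TCP) lies midway between the tips of the shut fingers; the grasp point (between the pads) lies 19 mm behind it (ctrl.pinch_z is the distance from the TCP to the grasp point, in m); z points along the fingers, y is the line along which they close (so a half turn about z gives the same grasp; the last joint's range is limited). The gripper opens to 94 mm and grips with 3 to 60 N. Pads are 16 mm wide; open, the fingers measure 119 mm over their backs; the gripper's body (75 mm by 177 mm) begins 78 mm behind the grasp point.
Start: joints at [-1.245, 0.3, 1.521, -0, 1.321, -0.067], TCP at [0.211, -0.508, 0.205] pointing down, gripper open.
Joint ranges: [-3.03, 3.03], [-0.79, 2.21], [0.23, 2.52], [-1.04, 4.18], [0, 3.07], [-2.55, 2.55]. Speed limits (rad/s): [2.22, 2.22, 2.57, 3.14, 3.14, 3.14].

INTERFACE

Orientations are given as [roll, pitch, yaw] about the fixed x, y, z axes, in that order (R = Rz(yaw) Ry(pitch) Rx(roll)).
In Python, from station import ctrl gives the robot as it stands.
- The arm moves only by the tool jog_arm, never from a script. Its argument "motion" is a list of rows, each a list of 7 numbers: the shift along the tool's x, y, z in m, then the turn, a rotation vector about the tool's x, y, z in rad, then the opening, from -1 (shut) to 1 (fully open). In form: [[tx, ty, tz, rx, ry, rz, gripper], ...]. A call has 1 to 5 rows; each row shifts and turns the commanded pose from where the row before left it, along the tool's axes as they then stand; what a row does not reach is not made up. A row lasts 1/10 s, in which the tool goes at most 50 mm and 8.59 degrees, less where a joint would pass 70% of its speed; a pose out of reach is approached as far as the arm can. A call is refused whole if a number of a shift passes 0.05 or a number of a turn 0.15, either way. A call with a gripper value outside its range is refused whole. The fingers move at their own pace and stop on an object; "squeeze" is the grip in N (left out, the last holds). Time passes only in rows, so rows that do not move let the fingers close. It gives the time, the measured TCP pose, the force, the opening and the grip force at its end, in the units of the state.
- ctrl.get_obs(): the state, without advancing time (a new reading comes with each control period).
- ctrl.camera(name): name is "side" or "top" or "wrist"; returns the picture (400x640x3 uint8, red, green, blue); there is no depth.
- ctrl.camera_model(name): a dict with "intrinsics" (3x3 intrinsics, pixels), "k1" (the pictures are not rectified: a ray, as slopes to the right and down, at radius r is drawn at 1 + k1 r^2 times it, then the intrinsics apply), "rvec" (rotation vector, rad) and "tvec" (3), from world to camera coordinates, as OpenCV has them. Camera axes: x right, y down, z forward; pixel columns grow to the right and rows downward; lengths in m; the calibration is good to about 2 mm. A picture is of the moment at which its call begins: read the wrist's pose just before it. camera_model takes no time and is no camera call; for the wrist camera it gives the pose at the moment of the call.
- ctrl.hand_in(): hands the job in; it is judged then, once.
The state is a dict: "time_s": time; "qpos": joint angles; "joint_vel": joint speeds; "tau": joint torques, N m; "ee_pos": TCP position; "eef_rot": TCP orientation; "force": force on the tool from outside, world axes, zero at the start; "moment": the same for the moment, N m; "grip_width": finger opening in m; "grip_force": force on a finger pad.
Only numpy, scipy, OpenCV 4.12 (cv2) and the standard library are available. Lean on these libraries where they do the work, as an engineer would, in place of code of your own. Each camera call takes 0.05 s, during which the arm holds its last target. There are 200 camera calls.

## Working session

There is one attempt and no reset: what is moved stays moved. The work goes in short steps, Python scripts to look and compute and a tool call to move; the robot and the scene stay as the last step left them, time stands still between calls to the robot, and variables do not carry over. Pictures are saved under pics/ and viewed, at most 10 in all, crops included, and the job is handed in when it is done.

Besides the shell and the picture viewer there is one more tool, called after "Call:" by a JSON object that holds its "api" and its "payload", one argument or row to a line. jog_arm: Moves the arm, as the interface text tells. Its arguments: {"type":"object","properties":{"motion":{"type":"array"},"squeeze":{"type":"number"}},"required":["motion"]}

```bash
mkdir -p pics; ls; python3 - <<'E'
from station import ctrl
import cv2,numpy as np
o=ctrl.get_obs();print({k:np.round(v,3).tolist() for k,v in o.items()},ctrl.pinch_z)
for n in("side","top"):
    cv2.imwrite(f"pics/{n}0.png",ctrl.camera(n)[:,:,::-1]);m=ctrl.camera_model(n);print(n,{k:np.round(v,4).tolist() for k,v in m.items()})
    R=cv2.Rodrigues(np.array(m['rvec'],float))[0];print(np.round(-R.T@np.array(m['tvec']),3))
E
```

```text
pics
{'time_s': 0.0, 'qpos': [-1.245, 0.3, 1.522, -0.0, 1.321, -0.067], 'joint_vel': [-0.001, -0.001, -0.0, 0.002, 0.0, -0.001], 'tau': [-0.001, -53.18, -35.274, 0.071, 0.025, -0.0], 'ee_pos': [0.21, -0.508, 0.205], 'eef_rot': [-3.14, -0.0, 0.393], 'force': [0.502, 1.523, -0.961], 'moment': [0.014, 0.033, -0.009], 'grip_force': 0.0, 'grip_width': 0.094} 0.0188
side {'intrinsics': [[377.1618, 0.0, 316.5055], [0.0, 377.1618, 203.381], [0.0, 0.0, 1.0]], 'k1': -0.0834, 'rvec': [0.4201, -2.747, 1.1628], 'tvec': [0.5659, 0.2171, 0.8469]}
[0.393 0.606 0.75 ]
top {'intrinsics': [[421.5926, 0.0, 317.2084], [0.0, 421.5926, 197.9509], [0.0, 0.0, 1.0]], 'k1': 0.0131, 'rvec': [2.1247, -2.1666, 0.134], 'tvec': [0.0055, 0.5862, 1.318]}
[ 0.402 -0.019  1.385]
```

View pics/side0.png

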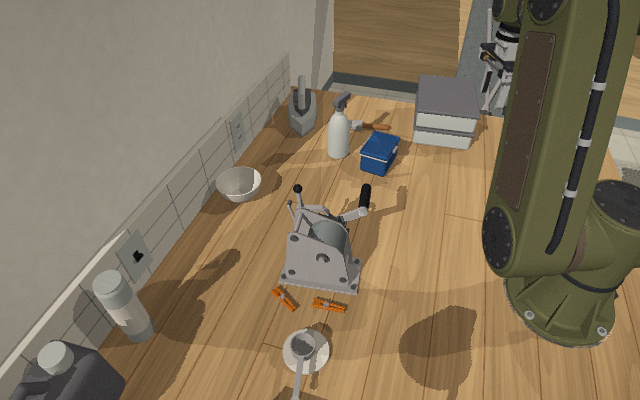

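View pics/top0.png

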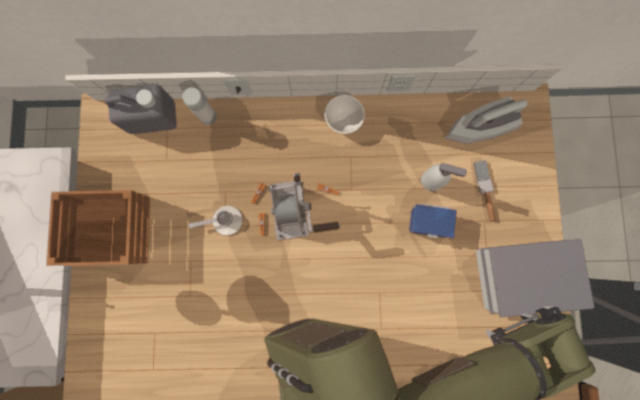

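Side: winch at about (322,245), knob at (297,188), grip at (365,195). Top: winch at (290,210), grip at (326,227), knob at (297,178). I'll enlarge both.

```bash
python3 - <<'E'
import cv2,numpy as np
a=cv2.imread("pics/side0.png")[175:300,265:390];b=cv2.imread("pics/top0.png")[155:255,240:350]
a=cv2.resize(a,(500,500),interpolation=3);a=cv2.copyMakeBorder(a,0,100,0,0,0)
cv2.imwrite("pics/cropS.png",cv2.resize(cv2.imread("pics/side0.png")[175:300,265:390],(600,600)[::1],fx=0,fy=0,interpolation=2)[:600])
cv2.imwrite("pics/cropT.png",cv2.resize(b,None,fx=6,fy=6,interpolation=2)[:600])
E
```

```text
(no output)
```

View pics/cropS.png

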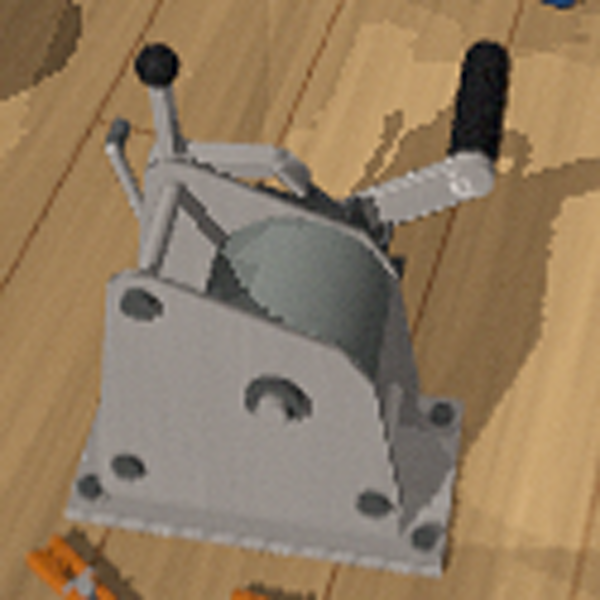

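View pics/cropT.png

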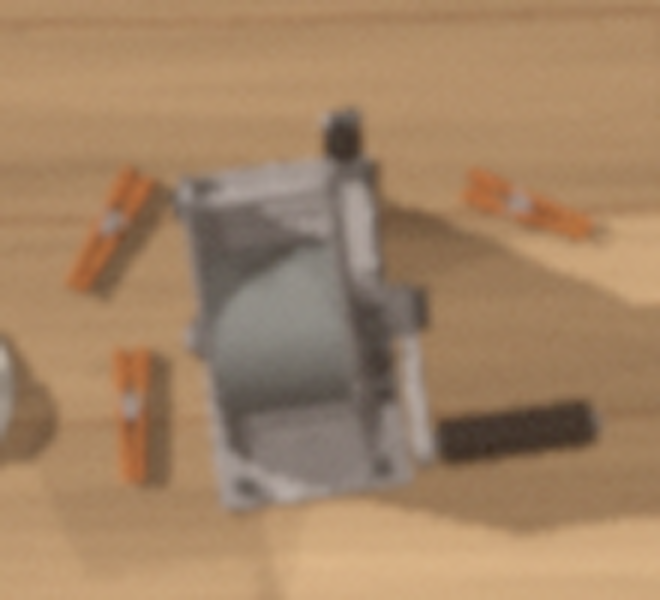

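```bash
cat > h.py <<'E'
import numpy as np,cv2
from station import ctrl
from scipy.optimize import least_squares
M={n:ctrl.camera_model(n) for n in("side","top")}
def proj(n,P,m=None):
    m=m or M[n];R=cv2.Rodrigues(np.array(m['rvec'],float))[0];c=R@np.asarray(P)+m['tvec'];s=c[:2]/c[2]
    s=s*(1+m['k1']*(s@s));K=np.array(m['intrinsics']);return K[:2,:2]@s+K[:2,2]
def w2W(p,P): # winch mm -> world
    c,s=np.cos(p[2]),np.sin(p[2]);x,y,z=np.asarray(P,float)/1000
    return np.array([p[0]+c*x-s*y,p[1]+s*x+c*y,z])
def grip(th,dy=0): return (-90*np.sin(th),-109+dy,105+90*np.cos(th))
def knob(dx,l=0): a=l-np.radians(5);return (60+dx+60*np.sin(a),-47,157+60*np.cos(a))
E
cat > fit.py <<'E'
from h import *
S=lambda u,v:np.array([u/4.8+265-.4,v/4.8+175-.4]);T=lambda u,v:np.array([u/6+240-.4,v/6+155-.4])
def res(p):
    r=[]
    A=lambda n,P,q:r.extend(proj(n,w2W(p,P))-q)
    dx,th,ox=p[4]*10,p[3],p[5]*100
    A("side",knob(dx),S(156,64));A("top",knob(dx),T(343,136))
    A("side",grip(th),S(481,98));A("top",grip(th),T(518,431))
    for P,q in (((ox+92.5,52.5,4),(68,517)),((ox-92.5,52.5,4),(442,572)),((ox-92.5,-52.5,4),(462,405))):A("side",P,S(*q))
    for P,q in (((ox-92.5,52.5,4),(230,508)),((ox-92.5,-52.5,4),(412,482))):A("top",P,T(*q))
    r+= [p[4]/.4*.7]
    return np.array(r)
s=least_squares(res,[.5,0,.1,.9,0,0]);p=s.x;print(np.round(p,4),np.round(s.fun,1))
np.save("p.npy",p)
for n,P in (("knob",knob(p[4]*10)),("grip",grip(p[3])),("axle",(0,-47,105))):print(n,np.round(w2W(p,P),4))
J=s.jac;print(np.sqrt(np.diag(np.linalg.inv(J.T@J))).round(4))
E
python3 fit.py
```

```text
[0.5446 0.0867 0.125  0.921  1.4365 0.1023] [ 0.2  0.2  0.1  1.  -0.8  1.  -0.2 -0.4 -0.4 -0.5 -0.  -0.2  0.4 -1.3
 -1.   0.4  0.5  0.1  2.5]
knob [0.6191 0.0486 0.2168]
grip [ 0.4871 -0.0304  0.1595]
axle [0.5505 0.04   0.105 ]
[0.0029 0.001  0.0116 0.0431 0.3033 0.0315]
```

```bash
sed -i 's|    r+= .*|    A("side",(0,p[6]*100,105),S(272,403));A("top",(0,p[6]*100,105),T(192,340));A("top",(0,p[7]*100,105),T(425,308))\n    r+= [p[4]/.3]|; s|,0,0\]);p|,0,0,.45,-.7]);p|' fit.py; python3 fit.py
```

```text
[ 0.5464  0.0868  0.1268  0.9443  1.0339  0.0843  0.4535 -0.7254] [ 1.1  0.3  0.1  1.8 -1.2  1.4 -0.2 -0.7 -0.4 -0.5  0.  -0.2  0.4 -1.3
 -0.9  0.4  0.5  0.  -0.2  0.5  0.5 -0.5 -0.1 -0.8  3.4]
knob [0.617  0.0484 0.2168]
grip [ 0.4879 -0.0305  0.1578]
axle [0.5524 0.0402 0.105 ]
[0.0013 0.001  0.0104 0.034  0.1809 0.0175 0.0225 0.0323]
```

Call:
{"api": "jog_arm", "payload": {
  "motion": [
    [0, 0, -0.05, 0, 0, 0, -1],
    [0, 0, -0.05, 0, 0, 0.1, -1],
    [0, 0, -0.05, 0, 0, 0.1, -1],
    [0, 0, -0.02, 0, 0, 0.067, -1],
    [0, 0, 0, 0, 0, 0, -1]
  ],
  "squeeze": 20
}}

```text
time_s: 0.6
ee_pos: [0.2107, -0.5085, 0.3783]
eef_rot: [3.137, -0.001, 0.124]
force: [0.0, 0.5, -0.1]
grip_width: 0.0575
grip_force: 0.0
```

Call:
{"api": "jog_arm", "payload": {
  "motion": [
    [0.024, -0.03, 0, 0, 0, 0, -1],
    [0.024, -0.03, 0, 0, 0, 0, -1],
    [0.024, -0.03, 0, 0, 0, 0, -1],
    [0.024, -0.03, 0, 0, 0, 0, -1],
    [0.024, -0.03, 0, 0, 0, 0, -1]
  ]
}}

```text
time_s: 1.1
ee_pos: [0.3111, -0.3427, 0.3738]
eef_rot: [-3.14, 0.001, 0.127]
force: [-0.8, -0.9, 0.3]
grip_width: 0.0175
grip_force: 0.0
```

Call:
{"api": "jog_arm", "payload": {
  "motion": [
    [0.024, -0.03, 0, 0, 0, 0, -1],
    [0.024, -0.03, 0, 0, 0, 0, -1],
    [0.024, -0.03, 0, 0, 0, 0, -1],
    [0.024, -0.03, 0, 0, 0, 0, -1],
    [0.024, -0.03, 0, 0, 0, 0, -1]
  ]
}}

```text
time_s: 1.6
ee_pos: [0.4113, -0.1788, 0.3739]
eef_rot: [-3.14, 0.002, 0.127]
force: [0.8, -0.2, 0.1]
grip_width: 0.0006
grip_force: 0.0
```

Call:
{"api": "jog_arm", "payload": {
  "motion": [
    [0.0, -0.03, 0, 0, 0, 0, -1],
    [0.0, -0.03, 0, 0, 0, 0, -1],
    [0.0, -0.03, 0, 0, 0, 0, -1],
    [0.0, -0.03, 0, 0, 0, 0, -1],
    [0.0, 0, 0, 0, 0, 0, -1]
  ]
}}

```text
time_s: 2.1
ee_pos: [0.3954, -0.059, 0.3743]
eef_rot: [-3.141, 0.001, 0.13]
force: [-1.3, -0.2, -0.1]
grip_width: 0.0008
grip_force: 0.0
```

```bash
python3 - <<'E'
from h import *
o=ctrl.get_obs();print(o['time_s'],np.round(o['ee_pos'],3),np.round(o['eef_rot'],3),np.round(o['force'],2))
m=ctrl.camera_model("wrist");np.save("wm1.npy",m,allow_pickle=True)
im=ctrl.camera("wrist");cv2.imwrite("pics/w1.png",im[:,:,::-1])
R=cv2.Rodrigues(np.array(m['rvec'],float))[0];print(-R.T@np.array(m['tvec']),R[2])
p=np.load("p.npy")
for P in(knob(p[4]*10),grip(p[3])):print(proj("",w2W(p,P),m))
E
```

```text
2.1 [ 0.395 -0.059  0.374] [-3.141e+00  1.000e-03  1.300e-01] [-1.34 -0.23 -0.08]
[ 0.46358293 -0.05037711  0.55328207] [-0.24029787 -0.03012686 -0.97023157]
[249.26945123 -31.02279181]
[312.10650293 110.45581352]
```

View pics/w1.png

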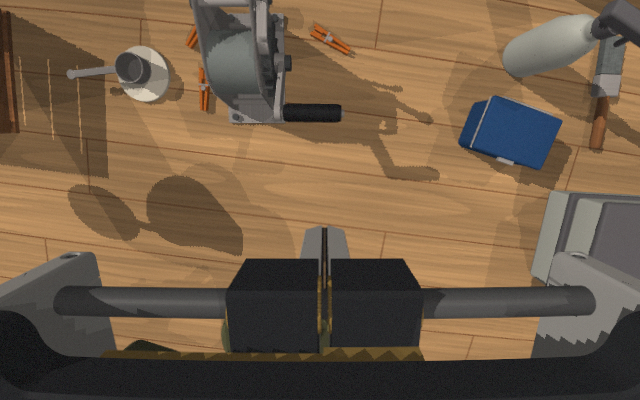

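Wrist view: the grip spans (283..340, 112) as predicted, but the knob is cut off at the top. I'll move 10 cm on in x.

Call:
{"api": "jog_arm", "payload": {
  "motion": [
    [0.03, 0, 0, 0, 0, 0, -1],
    [0.03, 0, 0, 0, 0, 0, -1],
    [0.03, 0, 0, 0, 0, 0, -1],
    [0.02, 0, 0, 0, 0, 0, -1],
    [0, 0, 0, 0, 0, 0, -1]
  ]
}}

```text
time_s: 2.65
ee_pos: [0.5064, -0.0482, 0.373]
eef_rot: [-3.141, 0.004, 0.126]
force: [-0.1, -0.3, 0.1]
grip_width: 0.0007
grip_force: 0.0
```

```bash
python3 - <<'E'
from h import *
o=ctrl.get_obs();print(o['time_s'],np.round(o['ee_pos'],3),np.round(o['eef_rot'],3),np.round(o['force'],2))
m=ctrl.camera_model("wrist");np.save("wm2.npy",m,allow_pickle=True)
im=ctrl.camera("wrist");cv2.imwrite("pics/w2.png",im[:,:,::-1])
cv2.imwrite("pics/w2c.png",cv2.resize(im[0:250,160:400,::-1],None,fx=2.4,fy=2.4,interpolation=2))
p=np.load("p.npy")
for P in(knob(p[4]*10),grip(p[3])):print(proj("",w2W(p,P),m))
E
```

```text
2.65 [ 0.506 -0.048  0.373] [-3.141  0.004  0.126] [-0.11 -0.31  0.05]
[250.21726858  81.63392235]
[310.30469414 192.41016438]
```

View pics/w2c.png

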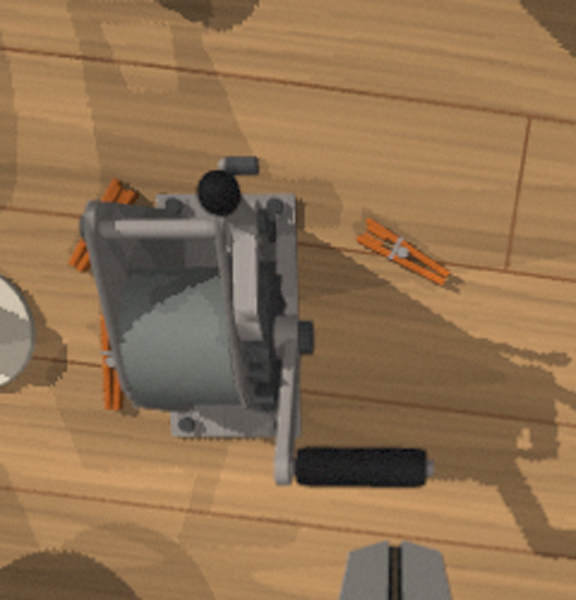

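Knob at (251,80), grip middle at (310,194.5) in full-frame pixels, within 2 px of the prediction. Next I triangulate both from the three views.

```bash
python3 - <<'E'
from h import *
m2=np.load("wm2.npy",allow_pickle=True).item();m1=np.load("wm1.npy",allow_pickle=True).item();p=np.load("p.npy")
def tri(o,x0):
    f=lambda X:np.concatenate([proj("",X,m)-q for m,q in o]);s=least_squares(f,x0);return s.x.round(4),s.fun.round(1)
S,T=M["side"],M["top"]
print(tri([(S,(297.1,187.9)),(T,(296.8,177.3)),(m2,(251,79.7))],[.61,.05,.2]))
print(tri([(S,(364.8,195)),(T,(326,226.4)),(m2,(310.2,194.3)),(m1,(312,113))],[.49,-.03,.16]))
E
sed -i 's|    r+= .*|    r.extend(2*(proj("",w2W(p,knob(dx)),m2)-(251,79.7)));r.extend(2*(proj("",w2W(p,grip(th)),m2)-(310.2,194.3)))\n    r+= [p[4]/.3]|; s|^from h.*|&\nm2=np.load("wm2.npy",allow_pickle=True).item()|' fit.py; python3 fit.py
```

```text
(array([0.6195, 0.0479, 0.2166]), array([ 0.1,  0. ,  0.3,  0.9, -0.1, -0.4]))
(array([ 0.4853, -0.031 ,  0.1616]), array([ 0.1,  0.3, -0.1,  0.2,  0.1,  0.5,  0.1, -0.6]))
[ 0.5457  0.0863  0.1189  0.9555  1.3262  0.0913  0.4576 -0.7216] [ 0.4 -0.1  0.4  1.1 -0.2  1.9 -0.1  0.1 -0.4 -0.9 -0.1 -0.2  0.6 -1.2
 -1.   0.3  0.5  0.2 -0.   0.5  0.6 -0.4 -0.1 -0.4 -0.1  0.5  0.  -0.9
  4.4]
knob [0.6188 0.0477 0.2168]
grip [ 0.4856 -0.0306  0.1569]
axle [0.5513 0.0397 0.105 ]
[0.0011 0.0004 0.0051 0.0287 0.1131 0.016  0.0204 0.0308]
```

```bash
sed -i 's|knob(dx)|knob(dx,p[8])|g; s|r+= .*|r+= [p[4]/.2*1,(p[8]-.1)/.1]|; s|.45,-.7\]|.45,-.7,.1]|' fit.py; python3 fit.py
```

```text
[ 0.5442  0.0862  0.1192  0.925   0.0963  0.1064  0.4579 -0.722   0.2368] [ 0.2  0.1  0.3  1.  -0.2  1.2 -0.1  0.  -0.4 -0.9 -0.1 -0.2  0.6 -1.2
 -1.   0.3  0.5  0.2  0.6  0.7  0.6  0.1  0.   0.1 -0.  -0.1 -0.1 -0.5
  0.5  1.4]
knob [0.6051 0.0462 0.2168]
grip [ 0.4858 -0.0306  0.1592]
axle [0.5498 0.0395 0.105 ]
[0.0011 0.0004 0.0051 0.0288 0.1881 0.0166 0.0204 0.0308 0.0373]
```

Call:
{"api": "jog_arm", "payload": {
  "motion": [
    [0.03, -0.027, 0, 0, 0, 0, -1],
    [0.03, -0.027, 0, 0, 0, 0, -1],
    [0.03, -0.027, 0, 0, 0, 0, -1],
    [0, 0, 0, 0, 0, 0, -1],
    [0, 0, 0.04, 0, 0, 0, -1]
  ]
}}

```text
time_s: 3.2
ee_pos: [0.585, 0.0439, 0.3387]
eef_rot: [3.141, -0.007, 0.127]
force: [1.6, -0.5, 0.2]
grip_width: 0.0001
grip_force: 0.0
```

Call:
{"api": "jog_arm", "payload": {
  "motion": [
    [0, 0, 0.04, 0, 0, 0, -1],
    [0, 0, 0.04, 0, 0, 0, -1],
    [0, 0, 0.03, 0, 0, 0, -1],
    [0, 0, 0.02, 0, 0, 0, -1],
    [0, 0, 0, 0, 0, 0, -1]
  ]
}}

```text
time_s: 3.7
ee_pos: [0.5824, 0.0429, 0.203]
eef_rot: [-3.141, 0.005, 0.125]
force: [0.1, 0.7, 0.3]
grip_width: 0.0005
grip_force: 0.0
```

Call:
{"api": "jog_arm", "payload": {
  "motion": [
    [0.005, 0, 0, 0, 0, 0, -1],
    [0.005, 0, 0, 0, 0, 0, -1],
    [0.005, 0, 0, 0, 0, 0, -1],
    [0.004, 0, 0, 0, 0, 0, -1],
    [0.004, 0, 0, 0, 0, 0, -1]
  ]
}}

```text
time_s: 4.2
ee_pos: [0.6074, 0.0471, 0.2057]
eef_rot: [3.142, -0.0, 0.126]
force: [-0.2, -0.2, 0.5]
grip_width: 0.0003
grip_force: 0.2
```

Call:
{"api": "jog_arm", "payload": {
  "motion": [
    [0.004, 0, 0, 0, 0, 0, -1],
    [0.004, 0, 0, 0, 0, 0, -1],
    [0.004, 0, 0, 0, 0, 0, -1],
    [0.004, 0, 0, 0, 0, 0, -1],
    [0.004, 0, 0, 0, 0, 0, -1]
  ]
}}

```text
time_s: 4.7
ee_pos: [0.6272, 0.0496, 0.2054]
eef_rot: [-3.142, 0.0, 0.126]
force: [-0.1, -0.7, -0.3]
grip_width: 0.0006
grip_force: 0.1
```

Call:
{"api": "jog_arm", "payload": {
  "motion": [
    [0.004, 0, 0.002, 0, 0, 0, -1],
    [0.004, 0, 0.002, 0, 0, 0, -1],
    [0.002, 0, 0, 0, 0, 0, -1],
    [-0.01, 0, 0, 0, 0, 0, -1],
    [-0.015, 0, -0.005, 0, 0, 0, -1]
  ]
}}

```text
time_s: 5.2
ee_pos: [0.6117, 0.0477, 0.2055]
eef_rot: [-3.141, 0.001, 0.126]
force: [0.2, -0.6, -0.1]
grip_width: 0.0003
grip_force: 0.0
```

Call:
{"api": "jog_arm", "payload": {
  "motion": [
    [-0.02, 0, -0.03, 0, 0, 0, -1],
    [-0.02, 0, -0.04, 0, 0, 0, -1],
    [-0.02, 0, -0.04, 0, 0, 0, -1],
    [0, 0.02, -0.02, 0, 0, 0, -1],
    [0, 0, 0, 0, 0, 0, -1]
  ]
}}

```text
time_s: 5.7
ee_pos: [0.5554, 0.019, 0.3399]
eef_rot: [3.14, -0.006, 0.125]
force: [0.3, -0.3, -0.6]
grip_width: 0.0005
grip_force: 0.0
```

```bash
python3 - <<'E'
from h import *
o=ctrl.get_obs();print(o['time_s'],np.round(o['ee_pos'],3))
a=ctrl.camera("side")[170:300,260:390,::-1];b=ctrl.camera("wrist")[:,:,::-1]
cv2.imwrite("pics/c3.png",np.hstack([cv2.resize(a,(400,400),interpolation=2),cv2.resize(b[0:400,120:520],(400,400))]))
E
```

```text
5.7 [0.555 0.019 0.34 ]
```

View pics/c3.png

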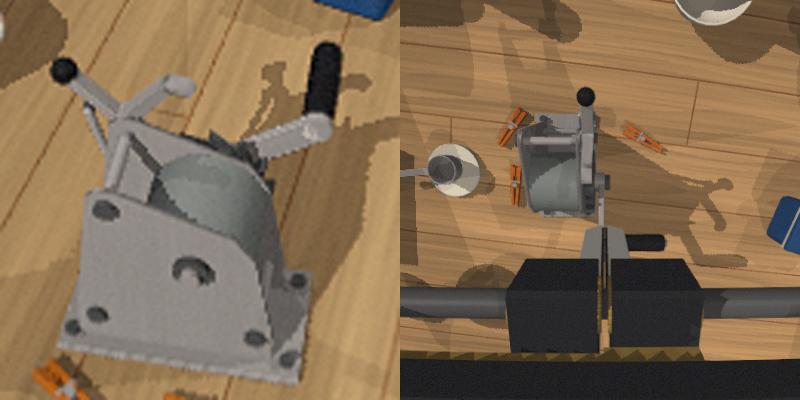

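Side crop: the knob leans well over to +x at (64,70), with the nose lifted clear. The pawl is thrown back. Next, the crank.

Call:
{"api": "jog_arm", "payload": {
  "motion": [
    [-0.037, 0.015, 0, 0, 0, 0, -1],
    [-0.037, 0.015, 0, 0, 0, 0, -1],
    [-0.037, 0.015, 0, 0, 0, 0, -1],
    [0, 0, 0.03, 0, 0, 0, -1],
    [0, 0, 0.04, 0, 0, 0, -1]
  ]
}}

```text
time_s: 6.3
ee_pos: [0.4502, -0.0383, 0.2657]
eef_rot: [3.141, -0.002, 0.125]
force: [1.0, -0.6, -0.2]
grip_width: 0.0007
grip_force: 0.0
```

Call:
{"api": "jog_arm", "payload": {
  "motion": [
    [0, 0, 0.04, 0, 0, 0, -1],
    [0, 0, 0.04, 0, 0, 0, -1],
    [0, 0, 0.03, 0, 0, 0, -1],
    [0, 0, 0.02, 0, 0, 0, -1],
    [0, 0, 0, 0, 0, 0, -1]
  ]
}}

```text
time_s: 6.8
ee_pos: [0.4485, -0.0375, 0.1329]
eef_rot: [-3.139, 0.007, 0.126]
force: [-0.6, -0.1, 0.3]
grip_width: 0.0007
grip_force: 0.0
```

Call:
{"api": "jog_arm", "payload": {
  "motion": [
    [0.005, 0, 0, 0, 0, 0, -1],
    [0.005, 0, 0, 0, 0, 0, -1],
    [0.003, 0, 0, 0, 0, 0, -1],
    [0.003, 0, -0.001, 0, 0, 0, -1],
    [0.003, 0, -0.002, 0, 0, 0, -1]
  ]
}}

```text
time_s: 7.3
ee_pos: [0.4689, -0.036, 0.1395]
eef_rot: [3.142, 0.002, 0.126]
force: [-6.2, -1.8, 0.5]
grip_width: 0.0006
grip_force: 3.0
```

Call:
{"api": "jog_arm", "payload": {
  "motion": [
    [0.003, 0, -0.002, 0, 0, 0, -1],
    [0.003, 0, -0.002, 0, 0, 0, -1],
    [0.003, 0, -0.002, 0, 0, 0, -1],
    [0.003, 0, -0.002, 0, 0, 0, -1],
    [0.003, 0, -0.002, 0, 0, 0, -1]
  ]
}}

```text
time_s: 7.8
ee_pos: [0.4843, -0.0341, 0.1497]
eef_rot: [3.141, 0.0, 0.126]
force: [-4.6, -1.6, 0.7]
grip_width: 0.0007
grip_force: 2.1
```

Call:
{"api": "jog_arm", "payload": {
  "motion": [
    [0.003, 0, -0.002, 0, 0, 0, -1],
    [0.003, 0, -0.002, 0, 0, 0, -1],
    [0.003, 0, -0.002, 0, 0, 0, -1],
    [0.003, 0, -0.002, 0, 0, 0, -1],
    [0.003, 0, -0.002, 0, 0, 0, -1]
  ]
}}

```text
time_s: 8.3
ee_pos: [0.4994, -0.0322, 0.1596]
eef_rot: [3.141, -0.0, 0.126]
force: [-3.3, -3.1, 0.3]
grip_width: 0.0002
grip_force: 1.5
```

Call:
{"api": "jog_arm", "payload": {
  "motion": [
    [0.003, 0, -0.002, 0, 0, 0, -1],
    [0.003, 0, -0.002, 0, 0, 0, -1],
    [0.003, 0, -0.001, 0, 0, 0, -1],
    [0.002, 0, -0.001, 0, 0, 0, -1],
    [0, 0, 0, 0, 0, 0, -1]
  ]
}}

```text
time_s: 8.8
ee_pos: [0.5103, -0.0306, 0.1656]
eef_rot: [-3.141, -0.001, 0.126]
force: [-1.5, -0.5, 0.4]
grip_width: 0.0003
grip_force: 0.2
```

```bash
python3 - <<'E'
from h import *
o=ctrl.get_obs();print(o['time_s'],np.round(o['ee_pos'],4),np.round(o['force'],2))
a=ctrl.camera("side")[160:285,260:385,::-1];
cv2.imwrite("pics/c4.png",cv2.resize(a,(600,600),interpolation=2))
p=[.5442,.0862,.1192]
for th in(.2,.3,.4):print(th,[np.round((proj("side",w2W(p,grip(th,d)))-(260,160))*4.8) for d in(38,-38)])
for dx in(-4,0,4):print(dx,np.round((proj("side",w2W(p,knob(dx,.9)))-(260,160))*4.8))
E
```

```text
8.8 [ 0.5103 -0.0306  0.1656] [-1.52 -0.51  0.41]
0.2 [array([381., 161.]), array([404.,  56.])]
0.3 [array([400., 166.]), array([422.,  62.])]
0.4 [array([418., 174.]), array([439.,  69.])]
-4 [117. 157.]
0 [109. 156.]
4 [100. 155.]
```

View pics/c4.png

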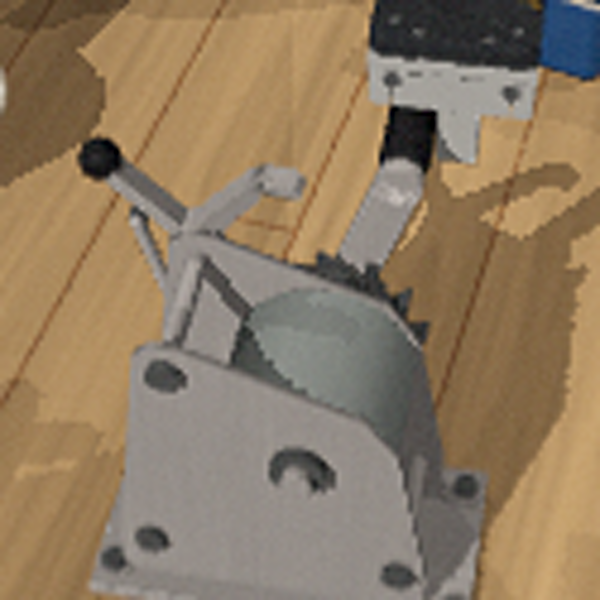

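Grip inner end at (404,163), so the crank is at about 0.31 rad. The knob at (99,158) puts the pivot at about +4 mm. Now go round to drop the pawl.

Call:
{"api": "jog_arm", "payload": {
  "motion": [
    [-0.01, 0, 0, 0, 0, 0, -1],
    [-0.015, 0, 0, 0, 0, 0, -1],
    [0, 0, -0.05, 0, 0, 0, -1],
    [0, 0, -0.05, 0, 0, 0, -1],
    [0, 0, -0.06, 0, 0, 0, -1]
  ]
}}

```text
refused, shift out of range in row 5
```

Call:
{"api": "jog_arm", "payload": {
  "motion": [
    [0.042, -0.013, 0, 0, 0, 0, -1],
    [0.042, -0.013, 0, 0, 0, 0, -1],
    [0.042, -0.013, 0, 0, 0, 0, -1],
    [0.042, -0.013, 0, 0, 0, 0, -1],
    [0.042, -0.012, 0, 0, 0, 0, -1]
  ]
}}

```text
time_s: 9.35
ee_pos: [0.7117, 0.0591, 0.1656]
eef_rot: [3.141, -0.0, 0.125]
force: [1.7, -0.8, 1.3]
grip_width: 0.0004
grip_force: 0.0
```

Call:
{"api": "jog_arm", "payload": {
  "motion": [
    [0, 0, 0, 0, 0, 0, -1],
    [0, 0, 0.03, 0, 0, 0, -1],
    [0, 0, 0.04, 0, 0, 0, -1],
    [0, 0, 0.03, 0, 0, 0, -1],
    [0, 0, 0.02, 0, 0, 0, -1]
  ]
}}

```text
time_s: 9.85
ee_pos: [0.7089, 0.0591, 0.0429]
eef_rot: [-3.141, 0.002, 0.126]
force: [-0.4, -0.1, -0.6]
grip_width: 0.0002
grip_force: 0.0
```

My batched call pushed on through the scene after the first call was refused. Raise the tool clear and look at the damage.

Call:
{"api": "jog_arm", "payload": {
  "motion": [
    [0.0, 0, -0.05, 0, 0, 0, -1],
    [0, 0, -0.05, 0, 0, 0, -1],
    [0, 0, -0.05, 0, 0, 0, -1],
    [0, 0, -0.05, 0, 0, 0, -1],
    [0, 0, -0.05, 0, 0, 0, -1]
  ]
}}

```text
time_s: 10.35
ee_pos: [0.7095, 0.0591, 0.2981]
eef_rot: [-3.141, -0.001, 0.126]
force: [0.8, 0.5, 0.8]
grip_width: 0.0006
grip_force: 0.0
```

```bash
python3 - <<'E'
from h import *
o=ctrl.get_obs();print(o['time_s'],np.round(o['ee_pos'],4),np.round(o['force'],2))
a=ctrl.camera("side")[160:310,240:390,::-1];b=ctrl.camera("top")[140:260,220:360,::-1]
cv2.imwrite("pics/c5.png",np.hstack([cv2.resize(a,(450,450),interpolation=2),cv2.resize(b,(350,300),interpolation=2)[:].copy() if 0 else cv2.copyMakeBorder(cv2.resize(b,(350,300),interpolation=2),0,150,0,0,0)]))
E
```

```text
10.35 [0.7095 0.0591 0.2981] [0.81 0.55 0.8 ]
```

View pics/c5.png

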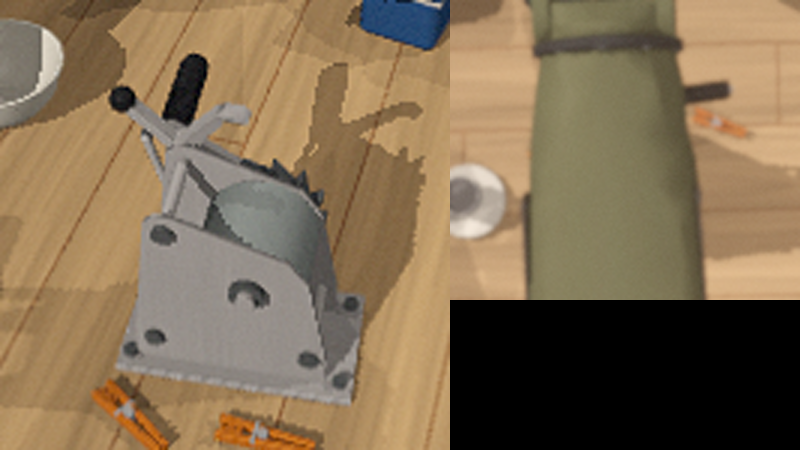

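The crank was swept past upright to the far side. The pawl is still thrown back and no bystander moved, so this can be recovered by winding the crank back to 0.3. First its angle.

```bash
python3 - <<'E'
from h import *
p=[.5442,.0862,.1192]
for th in np.arange(-1.6,-.5,.15):print(th.round(2),[np.round(proj("side",w2W(p,grip(th,d))),1) for d in(0,-38)],np.round(proj("top",w2W(p,grip(th,-38))),1),np.round(w2W(p,grip(th)),3))
E
```

```text
-1.6 [array([297.1, 205.1]), array([300.5, 194.8])] [330.5 174.2] [ 0.646 -0.011  0.102]
-1.45 [array([297.1, 201.2]), array([300.5, 190.9])] [330.6 173.6] [ 0.646 -0.011  0.116]
-1.3 [array([297.9, 197.4]), array([301.3, 187.1])] [330.8 173.6] [ 0.643 -0.012  0.129]
-1.15 [array([299.6, 193.7]), array([302.9, 183.5])] [331.1 174.2] [ 0.639 -0.012  0.142]
-1.0 [array([302. , 190.4]), array([305.3, 180.1])] [331.5 175.6] [ 0.632 -0.013  0.154]
-0.85 [array([305.2, 187.4]), array([308.5, 177.1])] [332.  177.6] [ 0.624 -0.014  0.164]
-0.7 [array([309.1, 184.8]), array([312.3, 174.5])] [332.5 180.2] [ 0.615 -0.015  0.174]
-0.55 [array([313.7, 182.8]), array([316.8, 172.4])] [333.1 183.4] [ 0.604 -0.016  0.182]
```

Call:
{"api": "jog_arm", "payload": {
  "motion": [
    [-0.025, 0.033, 0, 0, 0, 0, -1],
    [-0.026, 0.034, 0, 0, 0, 0, -1],
    [0, 0, 0, 0, 0, 0, -1],
    [0, 0, 0.03, 0, 0, 0, -1],
    [0, 0, 0.03, 0, 0, 0, -1]
  ]
}}

```text
time_s: 10.95
ee_pos: [0.6679, -0.0137, 0.2352]
eef_rot: [-3.141, -0.002, 0.126]
force: [0.9, 0.6, -1.0]
grip_width: 0.0007
grip_force: 0.0
```

Call:
{"api": "jog_arm", "payload": {
  "motion": [
    [0, 0, 0.03, 0, 0, 0, -1],
    [0, 0, 0.03, 0, 0, 0, -1],
    [0, 0, 0.03, 0, 0, 0, -1],
    [0, 0, 0.01, 0, 0, 0, -1],
    [0, 0, 0, 0, 0, 0, -1]
  ]
}}

```text
time_s: 11.45
ee_pos: [0.6675, -0.0134, 0.1343]
eef_rot: [-3.141, 0.002, 0.126]
force: [-0.8, -0.3, 0.7]
grip_width: 0.0001
grip_force: 0.0
```

Call:
{"api": "jog_arm", "payload": {
  "motion": [
    [-0.006, 0, 0, 0, 0, 0, -1],
    [-0.006, 0, 0, 0, 0, 0, -1],
    [-0.004, 0, 0, 0, 0, 0, -1],
    [-0.004, 0, -0.002, 0, 0, 0, -1],
    [-0.004, 0, -0.003, 0, 0, 0, -1]
  ]
}}

```text
time_s: 11.95
ee_pos: [0.6458, -0.0167, 0.1429]
eef_rot: [3.141, -0.007, 0.126]
force: [11.1, 1.7, 1.5]
grip_width: 0.0002
grip_force: 5.6
```

Call:
{"api": "jog_arm", "payload": {
  "motion": [
    [-0.004, 0, -0.004, 0, 0, 0, -1],
    [-0.004, 0, -0.004, 0, 0, 0, -1],
    [-0.004, 0, -0.003, 0, 0, 0, -1],
    [-0.004, 0, -0.003, 0, 0, 0, -1],
    [-0.004, 0, -0.003, 0, 0, 0, -1]
  ]
}}

```text
time_s: 12.45
ee_pos: [0.6254, -0.0191, 0.1597]
eef_rot: [3.141, -0.006, 0.126]
force: [8.0, 2.2, 0.8]
grip_width: 0.0002
grip_force: 4.0
```

Call:
{"api": "jog_arm", "payload": {
  "motion": [
    [-0.005, 0, -0.002, 0, 0, 0, -1],
    [-0.005, 0, -0.002, 0, 0, 0, -1],
    [-0.005, 0, -0.002, 0, 0, 0, -1],
    [-0.005, 0, -0.002, 0, 0, 0, -1],
    [-0.005, 0, -0.001, 0, 0, 0, -1]
  ]
}}

```text
time_s: 12.95
ee_pos: [0.6004, -0.0221, 0.1685]
eef_rot: [3.141, -0.005, 0.126]
force: [5.6, 4.0, 0.7]
grip_width: 0.0005
grip_force: 3.4
```

Call:
{"api": "jog_arm", "payload": {
  "motion": [
    [-0.005, 0, -0.001, 0, 0, 0, -1],
    [-0.005, 0, -0.001, 0, 0, 0, -1],
    [-0.005, 0, 0, 0, 0, 0, -1],
    [-0.005, 0, 0, 0, 0, 0, -1],
    [-0.005, 0, 0, 0, 0, 0, -1]
  ]
}}

```text
time_s: 13.45
ee_pos: [0.5754, -0.0251, 0.1702]
eef_rot: [-3.141, -0.004, 0.126]
force: [5.8, 5.2, -0.2]
grip_width: 0.0004
grip_force: 3.1
```

Call:
{"api": "jog_arm", "payload": {
  "motion": [
    [-0.005, 0, 0, 0, 0, 0, -1],
    [-0.005, 0, 0, 0, 0, 0, -1],
    [-0.005, 0, 0, 0, 0, 0, -1],
    [-0.005, 0, 0, 0, 0, 0, -1],
    [-0.005, 0, 0.001, 0, 0, 0, -1]
  ]
}}

```text
time_s: 13.95
ee_pos: [0.5506, -0.028, 0.1691]
eef_rot: [-3.141, -0.005, 0.126]
force: [5.9, 5.7, 0.4]
grip_width: 0.0006
grip_force: 3.2
```

```bash
python3 - <<'E'
from h import *
o=ctrl.get_obs();print(o['time_s'],np.round(o['ee_pos'],4),np.round(o['force'],2))
p=np.array([.5442,.0862]);d=o['ee_pos'][:2]-p;print(d@[.993,.119])
E
```

```text
13.95 [ 0.5506 -0.028   0.1691] [5.95 5.67 0.38]
-0.007219681216093903
```

Call:
{"api": "jog_arm", "payload": {
  "motion": [
    [0.007, 0, 0, 0, 0, 0, -1],
    [0.008, 0, 0, 0, 0, 0, -1],
    [0, 0, -0.05, 0, 0, 0, -1],
    [0, 0, -0.05, 0, 0, 0, -1],
    [0, 0, -0.05, 0, 0, 0, -1]
  ]
}}

```text
time_s: 14.45
ee_pos: [0.565, -0.0268, 0.3197]
eef_rot: [3.141, -0.0, 0.126]
force: [-0.1, -0.3, 0.1]
grip_width: 0.0006
grip_force: 0.0
```

```bash
python3 - <<'E'
from h import *
im=ctrl.camera("side").astype(int)
mask=(im.max(2)<45).astype(np.uint8);mask[:170]=0;mask[230:]=0;mask[:,:265]=0;mask[:,400:]=0
n,l,st,c=cv2.connectedComponentsWithStats(mask)
print([(st[i].tolist(),c[i].round(1).tolist()) for i in range(1,n) if st[i][4]>25])
p=[.5442,.0862,.1192]
for th in(.1,.2,.3,.4):print(th,proj("side",w2W(p,grip(th))).round(1))
print(proj("side",w2W(p,knob(4,.9))).round(1))
E
```

```text
[([341, 171, 13, 25, 214], [347.4, 182.6]), ([277, 189, 8, 8, 50], [280.4, 192.4])]
0.1 [338.  181.3]
0.2 [341.9 182.2]
0.3 [345.7 183.4]
0.4 [349.3 184.9]
[280.9 192.2]
```

Call:
{"api": "jog_arm", "payload": {
  "motion": [
    [0.035, -0.0165, 0, 0, 0, 0, -1],
    [0.035, -0.0165, 0, 0, 0, 0, -1],
    [0.035, -0.0165, 0, 0, 0, 0, -1],
    [0.035, -0.0165, 0, 0, 0, 0, -1],
    [0, 0, 0, 0, 0, 0, -1]
  ]
}}

```text
time_s: 15.0
ee_pos: [0.6981, 0.0586, 0.3136]
eef_rot: [-3.141, 0.004, 0.128]
force: [-0.2, -0.3, -1.4]
grip_width: 0.0005
grip_force: 0.0
```

Call:
{"api": "jog_arm", "payload": {
  "motion": [
    [0, 0, 0.03, 0, 0, 0, -1],
    [0, 0, 0.04, 0, 0, 0, -1],
    [0, 0, 0.04, 0, 0, 0, -1],
    [0, 0, 0.02, 0, 0, 0, -1],
    [0, 0, 0, 0, 0, 0, -1]
  ]
}}

```text
time_s: 15.5
ee_pos: [0.6944, 0.0558, 0.1845]
eef_rot: [-3.141, 0.005, 0.125]
force: [-1.1, -0.6, 0.6]
grip_width: 0.0005
grip_force: 0.0
```

Call:
{"api": "jog_arm", "payload": {
  "motion": [
    [-0.005, 0, 0, 0, 0, 0, -1],
    [-0.005, 0, 0, 0, 0, 0, -1],
    [-0.005, 0, 0, 0, 0, 0, -1],
    [-0.005, 0, 0, 0, 0, 0, -1],
    [-0.005, 0, -0.002, 0, 0, 0, -1]
  ]
}}

```text
time_s: 16.0
ee_pos: [0.6729, 0.0533, 0.1928]
eef_rot: [3.141, -0.01, 0.126]
force: [17.2, 2.3, 15.6]
grip_width: 0.0004
grip_force: 9.0
```

Call:
{"api": "jog_arm", "payload": {
  "motion": [
    [-0.005, 0, -0.002, 0, 0, 0, -1],
    [-0.005, 0, -0.002, 0, 0, 0, -1],
    [-0.004, 0, -0.002, 0, 0, 0, -1],
    [-0.004, 0, 0, 0, 0, 0, -1],
    [0, 0, 0, 0, 0, 0, -1]
  ]
}}

```text
time_s: 16.5
ee_pos: [0.6523, 0.0507, 0.1953]
eef_rot: [-3.142, 0.001, 0.126]
force: [0.0, 0.3, 0.1]
grip_width: 0.0003
grip_force: 0.0
```

```bash
cat > dk.py <<'E'
from h import *
o=ctrl.get_obs();print(o['time_s'],np.round(o['ee_pos'],4),np.round(o['force'],2))
im=ctrl.camera("side").astype(int)
mask=(im.max(2)<45).astype(np.uint8);mask[:170]=0;mask[230:]=0;mask[:,:265]=0;mask[:,400:]=0
n,l,st,c=cv2.connectedComponentsWithStats(mask)
print([(st[i].tolist(),c[i].round(1).tolist()) for i in range(1,n) if st[i][4]>15])
p=[.5442,.0862,.1192]
for L in(0,.1,.2,.4,.5,.6,.9):print(L,proj("side",w2W(p,knob(4,L))).round(1),w2W(p,knob(4,L)).round(4))
E
python3 dk.py
```

```text
16.5 [0.6523 0.0507 0.1953] [0.02 0.3  0.06]
[([265, 170, 21, 4, 46], [276.5, 171.4]), ([341, 171, 13, 25, 214], [347.4, 182.6]), ([288, 184, 9, 9, 55], [292.1, 188.2])]
0 [302.4 188.5] [0.6081 0.0465 0.2168]
0.1 [299.7 188.1] [0.6141 0.0472 0.217 ]
0.2 [296.9 187.9] [0.62   0.0479 0.2166]
0.4 [291.7 188.1] [0.6317 0.0493 0.2141]
0.5 [289.2 188.6] [0.6372 0.05   0.212 ]
0.6 [286.8 189.2] [0.6426 0.0506 0.2093]
0.9 [280.9 192.2] [0.6566 0.0523 0.1983]
```

Call:
{"api": "jog_arm", "payload": {
  "motion": [
    [-0.004, 0, 0, 0, 0, 0, -1],
    [-0.004, 0, 0, 0, 0, 0, -1],
    [-0.004, 0, 0, 0, 0, 0, -1],
    [-0.003, 0, 0, 0, 0, 0, -1],
    [0, 0, 0, 0, 0, 0, -1]
  ]
}}

```text
time_s: 17.05
ee_pos: [0.638, 0.049, 0.1957]
eef_rot: [-3.142, -0.001, 0.126]
force: [1.5, 1.0, -1.0]
grip_width: 0.0007
grip_force: 1.3
```

```bash
python3 dk.py|head -2
```

```text
17.05 [0.638  0.049  0.1957] [ 1.48  0.97 -0.95]
[([270, 170, 25, 5, 60], [282.8, 171.9]), ([341, 171, 13, 25, 214], [347.4, 182.6]), ([294, 185, 8, 8, 55], [297.6, 188.3])]
```

Call:
{"api": "jog_arm", "payload": {
  "motion": [
    [-0.004, 0, 0, 0, 0, 0, -1],
    [-0.003, 0, 0, 0, 0, 0, -1],
    [0.01, 0, 0, 0, 0, 0, -1],
    [0.02, 0, 0, 0, 0, 0, -1],
    [0, 0, 0, 0, 0, 0, -1]
  ]
}}

```text
time_s: 17.6
ee_pos: [0.6617, 0.0519, 0.1949]
eef_rot: [-3.142, 0.001, 0.126]
force: [-0.1, 0.3, -1.5]
grip_width: 0.0004
grip_force: 0.0
```

```bash
python3 dk.py|head -2
```

```text
17.6 [0.6617 0.0519 0.1949] [-0.09  0.29 -1.47]
[([265, 170, 16, 4, 35], [273.7, 171.1]), ([340, 171, 13, 25, 210], [346.4, 182.2]), ([294, 185, 9, 8, 55], [297.9, 188.5])]
```

Call:
{"api": "jog_arm", "payload": {
  "motion": [
    [0, 0, -0.04, 0, 0, 0, -1],
    [0, 0, -0.045, 0, 0, 0, -1],
    [0, 0, -0.045, 0, 0, 0, -1],
    [0, 0, 0, 0, 0, 0, -1],
    [0, 0, 0, 0, 0, 0, -1]
  ]
}}

```text
time_s: 18.15
ee_pos: [0.6605, 0.0518, 0.326]
eef_rot: [3.141, -0.001, 0.126]
force: [-0.6, 0.2, 0.1]
grip_width: 0.0005
grip_force: 0.0
```

Call:
{"api": "jog_arm", "payload": {
  "motion": [
    [-0.036, 0.013, 0, 0, 0, 0, -1],
    [-0.036, 0.013, 0, 0, 0, 0, -1],
    [-0.036, 0.013, 0, 0, 0, 0, -1],
    [-0.036, 0.013, 0, 0, 0, 0, -1],
    [-0.033, 0.013, 0, 0, 0, 0, -1]
  ]
}}

```text
time_s: 18.65
ee_pos: [0.491, -0.0353, 0.3237]
eef_rot: [-3.141, 0.003, 0.126]
force: [0.3, -1.8, 0.7]
grip_width: 0.0004
grip_force: 0.0
```

Call:
{"api": "jog_arm", "payload": {
  "motion": [
    [0, 0, 0, 0, 0, 0, -1],
    [0, 0, 0.04, 0, 0, 0, -1],
    [0, 0, 0.05, 0, 0, 0, -1],
    [0, 0, 0.04, 0, 0, 0, -1],
    [0, 0, 0.02, 0, 0, 0, -1]
  ]
}}

```text
time_s: 19.15
ee_pos: [0.4913, -0.0343, 0.1707]
eef_rot: [-3.14, 0.006, 0.126]
force: [-0.2, -0.1, 1.6]
grip_width: 0.0006
grip_force: 0.0
```

Call:
{"api": "jog_arm", "payload": {
  "motion": [
    [0, 0, 0, 0, 0, 0, -1],
    [0, 0, 0, 0, 0, 0, -1],
    [0.004, 0, 0, 0, 0, 0, -1],
    [0.004, 0, 0, 0, 0, 0, -1],
    [0, 0, 0, 0, 0, 0, -1]
  ]
}}

```text
time_s: 19.65
ee_pos: [0.5021, -0.0338, 0.1761]
eef_rot: [3.141, -0.001, 0.126]
force: [-0.7, -0.8, -0.6]
grip_width: 0.0002
grip_force: 0.0
```

```bash
python3 dk.py|head -2
```

```text
19.65 [ 0.5021 -0.0338  0.1761] [-0.69 -0.75 -0.6 ]
[([340, 178, 12, 18, 149], [345.8, 185.3]), ([294, 185, 9, 8, 56], [298.0, 188.4])]
```

Call:
{"api": "jog_arm", "payload": {
  "motion": [
    [0.003, 0, 0, 0, 0, 0, -1],
    [0.002, 0, 0, 0, 0, 0, -1],
    [0.002, 0, 0, 0, 0, 0, -1],
    [0.002, 0, 0, 0, 0, 0, -1],
    [0.002, 0, 0, 0, 0, 0, -1]
  ]
}}

```text
time_s: 20.2
ee_pos: [0.5121, -0.0325, 0.1753]
eef_rot: [3.142, 0.001, 0.126]
force: [-3.1, -0.5, 0.5]
grip_width: 0.0004
grip_force: 1.5
```

Call:
{"api": "jog_arm", "payload": {
  "motion": [
    [0.002, 0, 0, 0, 0, 0, -1],
    [0.002, 0, 0, 0, 0, 0, -1],
    [0.001, 0, 0, 0, 0, 0, -1],
    [0.001, 0, 0, 0, 0, 0, -1],
    [0.001, 0, 0, 0, 0, 0, -1]
  ]
}}

```text
time_s: 20.7
ee_pos: [0.5192, -0.0316, 0.1754]
eef_rot: [3.142, 0.0, 0.126]
force: [-2.3, -1.2, -0.0]
grip_width: 0.0006
grip_force: 1.4
```

```bash
python3 dk.py|head -2
```

```text
20.7 [ 0.5192 -0.0316  0.1754] [-2.26 -1.22 -0.04]
[([335, 178, 12, 16, 135], [341.5, 184.8]), ([296, 185, 8, 9, 54], [299.5, 188.5])]
```

Call:
{"api": "jog_arm", "payload": {
  "motion": [
    [0.001, 0, 0, 0, 0, 0, -1],
    [0.001, 0, 0, 0, 0, 0, -1],
    [0.001, 0, 0, 0, 0, 0, -1],
    [0.001, 0, 0, 0, 0, 0, -1],
    [0.001, 0, 0, 0, 0, 0, -1]
  ]
}}

```text
time_s: 21.25
ee_pos: [0.5242, -0.0311, 0.1755]
eef_rot: [3.142, -0.0, 0.126]
force: [-2.8, -2.7, 1.0]
grip_width: 0.0004
grip_force: 1.4
```

Call:
{"api": "jog_arm", "payload": {
  "motion": [
    [0.001, 0, 0, 0, 0, 0, -1],
    [0.001, 0, 0, 0, 0, 0, -1]
  ]
}}

```text
time_s: 21.45
ee_pos: [0.5262, -0.0308, 0.1755]
eef_rot: [3.142, -0.0, 0.126]
force: [-1.9, -2.9, 0.0]
grip_width: 0.0007
grip_force: 1.4
```

```bash
python3 dk.py|head -2
```

```text
21.45 [ 0.5262 -0.0308  0.1755] [-1.86 -2.91  0.  ]
[([332, 177, 12, 17, 133], [338.3, 184.2]), ([297, 185, 8, 9, 53], [300.4, 188.6])]
```

Call:
{"api": "jog_arm", "payload": {
  "motion": [
    [0.0005, 0, 0, 0, 0, 0, -1],
    [0.0005, 0, 0, 0, 0, 0, -1]
  ]
}}

```text
time_s: 21.7
ee_pos: [0.5272, -0.0306, 0.1755]
eef_rot: [3.142, -0.0, 0.126]
force: [-1.7, -2.2, -0.2]
grip_width: 0.0005
grip_force: 1.3
```

Call:
{"api": "jog_arm", "payload": {
  "motion": [
    [0.0005, 0, 0, 0, 0, 0, -1],
    [0.0005, 0, 0, 0, 0, 0, -1]
  ]
}}

```text
time_s: 21.9
ee_pos: [0.5281, -0.0305, 0.1755]
eef_rot: [3.142, -0.0, 0.126]
force: [-2.3, -2.1, 1.5]
grip_width: 0.0004
grip_force: 1.3
```

Call:
{"api": "jog_arm", "payload": {
  "motion": [
    [0.0005, 0, 0, 0, 0, 0, -1],
    [0.0005, 0, 0, 0, 0, 0, -1]
  ]
}}

```text
time_s: 22.1
ee_pos: [0.5291, -0.0304, 0.1755]
eef_rot: [-3.142, -0.0, 0.126]
force: [-3.1, -2.0, 0.2]
grip_width: 0.0005
grip_force: 1.3
```

```bash
python3 dk.py|head -2
```

```text
22.1 [ 0.5291 -0.0304  0.1755] [-3.15 -1.97  0.25]
[([331, 177, 12, 16, 134], [337.1, 183.9]), ([297, 185, 8, 9, 53], [300.8, 188.7])]
```

Call:
{"api": "jog_arm", "payload": {
  "motion": [
    [0.0007, 0, 0, 0, 0, 0, -1],
    [0.0007, 0, 0, 0, 0, 0, -1]
  ]
}}

```text
time_s: 22.35
ee_pos: [0.5305, -0.0302, 0.1755]
eef_rot: [-3.142, -0.0, 0.126]
force: [-3.1, -2.3, 1.0]
grip_width: 0.0006
grip_force: 1.3
```

Call:
{"api": "jog_arm", "payload": {
  "motion": [
    [0.0007, 0, 0, 0, 0, 0, -1],
    [0.0007, 0, 0, 0, 0, 0, -1]
  ]
}}

```text
time_s: 22.55
ee_pos: [0.5319, -0.03, 0.1755]
eef_rot: [-3.142, -0.0, 0.126]
force: [-2.2, -2.3, 0.5]
grip_width: 0.0006
grip_force: 1.3
```

Call:
{"api": "jog_arm", "payload": {
  "motion": [
    [0.0005, 0, 0, 0, 0, 0, -1],
    [0.0005, 0, 0, 0, 0, 0, -1]
  ]
}}

```text
time_s: 22.75
ee_pos: [0.5329, -0.0299, 0.1754]
eef_rot: [-3.142, 0.0, 0.126]
force: [-2.5, -2.0, 0.4]
grip_width: 0.0007
grip_force: 1.3
```

```bash
python3 dk.py|head -2
```

```text
22.75 [ 0.5329 -0.0299  0.1754] [-2.51 -1.96  0.4 ]
[([329, 177, 12, 16, 132], [335.3, 183.7]), ([297, 185, 9, 9, 57], [301.2, 188.5])]
```

Call:
{"api": "jog_arm", "payload": {
  "motion": [
    [0.0005, 0, 0, 0, 0, 0, -1],
    [0.0005, 0, 0, 0, 0, 0, -1]
  ]
}}

```text
time_s: 23.0
ee_pos: [0.5339, -0.0298, 0.1754]
eef_rot: [-3.142, 0.0, 0.126]
force: [-1.9, -1.9, 0.2]
grip_width: 0.0005
grip_force: 1.3
```

Call:
{"api": "jog_arm", "payload": {
  "motion": [
    [0.0005, 0, 0, 0, 0, 0, -1],
    [0.0005, 0, 0, 0, 0, 0, -1]
  ]
}}

```text
time_s: 23.2
ee_pos: [0.5349, -0.0296, 0.1755]
eef_rot: [-3.142, -0.0, 0.126]
force: [-2.0, -2.0, 0.5]
grip_width: 0.0004
grip_force: 1.3
```

Call:
{"api": "jog_arm", "payload": {
  "motion": [
    [0.0005, 0, 0, 0, 0, 0, -1],
    [0.0005, 0, 0, 0, 0, 0, -1]
  ]
}}

```text
time_s: 23.4
ee_pos: [0.5359, -0.0295, 0.1754]
eef_rot: [3.142, 0.0, 0.126]
force: [-1.4, -2.3, 0.3]
grip_width: 0.0
grip_force: 1.3
```

```bash
python3 dk.py|head -2
```

```text
23.4 [ 0.5359 -0.0295  0.1754] [-1.39 -2.32  0.31]
[([328, 177, 12, 16, 131], [334.2, 183.5]), ([298, 185, 8, 8, 51], [301.5, 188.5])]
```

Call:
{"api": "jog_arm", "payload": {
  "motion": [
    [0.0005, 0, 0, 0, 0, 0, -1],
    [0.0005, 0, 0, 0, 0, 0, -1]
  ]
}}

```text
time_s: 23.65
ee_pos: [0.5369, -0.0294, 0.1755]
eef_rot: [3.142, -0.0, 0.126]
force: [-2.8, -3.0, 0.3]
grip_width: 0.0006
grip_force: 1.3
```

Call:
{"api": "jog_arm", "payload": {
  "motion": [
    [0.0005, 0, 0, 0, 0, 0, -1],
    [0.0005, 0, 0, 0, 0, 0, -1]
  ]
}}

```text
time_s: 23.85
ee_pos: [0.5379, -0.0293, 0.1755]
eef_rot: [3.142, -0.0, 0.126]
force: [-1.9, -2.2, 2.1]
grip_width: 0.0006
grip_force: 1.3
```

Call:
{"api": "jog_arm", "payload": {
  "motion": [
    [0.0005, 0, 0, 0, 0, 0, -1],
    [0.0005, 0, 0, 0, 0, 0, -1]
  ]
}}

```text
time_s: 24.05
ee_pos: [0.5389, -0.0292, 0.1754]
eef_rot: [3.142, 0.0, 0.126]
force: [-2.0, -1.6, 0.4]
grip_width: 0.0004
grip_force: 1.3
```

```bash
python3 dk.py|head -2
```

```text
24.05 [ 0.5389 -0.0292  0.1754] [-2.03 -1.59  0.41]
[([327, 177, 12, 16, 129], [332.7, 183.4]), ([298, 185, 8, 9, 54], [301.6, 188.7])]
```

Call:
{"api": "jog_arm", "payload": {
  "motion": [
    [0.0005, 0, 0, 0, 0, 0, -1],
    [0.0005, 0, 0, 0, 0, 0, -1]
  ]
}}

```text
time_s: 24.3
ee_pos: [0.5398, -0.029, 0.1754]
eef_rot: [-3.142, 0.0, 0.126]
force: [-2.0, -3.3, 0.6]
grip_width: 0.0004
grip_force: 1.3
```

Call:
{"api": "jog_arm", "payload": {
  "motion": [
    [0.0005, 0, 0, 0, 0, 0, -1],
    [0.0005, 0, 0, 0, 0, 0, -1]
  ]
}}

```text
time_s: 24.5
ee_pos: [0.5408, -0.0289, 0.1754]
eef_rot: [-3.142, 0.0, 0.126]
force: [-2.8, -2.4, 0.9]
grip_width: 0.0006
grip_force: 1.3
```

Call:
{"api": "jog_arm", "payload": {
  "motion": [
    [0.0005, 0, 0, 0, 0, 0, -1],
    [0.0005, 0, 0, 0, 0, 0, -1]
  ]
}}

```text
time_s: 24.7
ee_pos: [0.5418, -0.0288, 0.1755]
eef_rot: [-3.142, -0.0, 0.126]
force: [-2.2, -2.6, 1.3]
grip_width: 0.0004
grip_force: 1.2
```

```bash
python3 dk.py|head -2
```

```text
24.7 [ 0.5418 -0.0288  0.1755] [-2.19 -2.59  1.3 ]
[([325, 176, 12, 17, 128], [331.4, 183.2]), ([298, 185, 9, 9, 58], [301.9, 188.6])]
```

Call:
{"api": "jog_arm", "payload": {
  "motion": [
    [0.0005, 0, 0, 0, 0, 0, -1],
    [0.0003, 0, 0, 0, 0, 0, -1]
  ]
}}

```text
time_s: 24.95
ee_pos: [0.5426, -0.0286, 0.1754]
eef_rot: [-3.142, 0.0, 0.126]
force: [-1.7, -3.1, 0.9]
grip_width: 0.0006
grip_force: 1.2
```

Call:
{"api": "jog_arm", "payload": {
  "motion": [
    [0.0005, 0, 0, 0, 0, 0, -1],
    [0.0003, 0, 0, 0, 0, 0, -1]
  ]
}}

```text
time_s: 25.15
ee_pos: [0.5434, -0.0286, 0.1755]
eef_rot: [-3.142, -0.0, 0.126]
force: [-2.3, -2.0, 0.8]
grip_width: 0.0009
grip_force: 1.2
```

Call:
{"api": "jog_arm", "payload": {
  "motion": [
    [0.0005, 0, 0, 0, 0, 0, -1],
    [0.0003, 0, 0, 0, 0, 0, -1]
  ]
}}

```text
time_s: 25.35
ee_pos: [0.5442, -0.0284, 0.1754]
eef_rot: [-3.142, 0.0, 0.126]
force: [-2.2, -1.6, 0.8]
grip_width: 0.0004
grip_force: 1.2
```

```bash
python3 dk.py|head -2
```

```text
25.35 [ 0.5442 -0.0284  0.1754] [-2.15 -1.58  0.85]
[([324, 176, 12, 17, 132], [330.3, 183.3]), ([298, 185, 9, 9, 56], [302.0, 188.8])]
```

Call:
{"api": "jog_arm", "payload": {
  "motion": [
    [0.0005, 0, 0, 0, 0, 0, -1],
    [0.0003, 0, 0, 0, 0, 0, -1]
  ]
}}

```text
time_s: 25.6
ee_pos: [0.545, -0.0284, 0.1754]
eef_rot: [-3.142, 0.0, 0.126]
force: [-2.4, -2.1, 0.4]
grip_width: 0.0005
grip_force: 1.2
```

Call:
{"api": "jog_arm", "payload": {
  "motion": [
    [0.0005, 0, 0, 0, 0, 0, -1],
    [0.0003, 0, 0, 0, 0, 0, -1]
  ]
}}

```text
time_s: 25.8
ee_pos: [0.5458, -0.0282, 0.1755]
eef_rot: [3.142, -0.0, 0.126]
force: [-1.7, -3.1, 2.0]
grip_width: 0.0003
grip_force: 1.2
```

Call:
{"api": "jog_arm", "payload": {
  "motion": [
    [0.0005, 0, 0, 0, 0, 0, -1],
    [0.0003, 0, 0, 0, 0, 0, -1]
  ]
}}

```text
time_s: 26.0
ee_pos: [0.5465, -0.0282, 0.1754]
eef_rot: [3.142, 0.0, 0.126]
force: [-3.3, -2.2, 0.0]
grip_width: 0.0003
grip_force: 1.5
```

```bash
python3 dk.py|head -2
```

```text
26.0 [ 0.5465 -0.0282  0.1754] [-3.3  -2.2   0.05]
[([323, 176, 12, 16, 131], [329.3, 183.1]), ([298, 185, 9, 9, 55], [302.1, 188.7])]
```

The pad force is starting to rise (1.5), so smaller steps from here.

Call:
{"api": "jog_arm", "payload": {
  "motion": [
    [0.0003, 0, 0, 0, 0, 0, -1],
    [0, 0, 0, 0, 0, 0, -1]
  ]
}}

```text
time_s: 26.25
ee_pos: [0.5468, -0.0281, 0.1754]
eef_rot: [3.142, 0.0, 0.126]
force: [-3.2, -2.6, 0.7]
grip_width: 0.0008
grip_force: 1.6
```

Call:
{"api": "jog_arm", "payload": {
  "motion": [
    [0.0002, 0, 0, 0, 0, 0, -1],
    [0, 0, 0, 0, 0, 0, -1]
  ]
}}

```text
time_s: 26.45
ee_pos: [0.547, -0.0281, 0.1754]
eef_rot: [-3.142, 0.0, 0.126]
force: [-3.2, -2.8, 0.1]
grip_width: 0.0004
grip_force: 1.9
```

Call:
{"api": "jog_arm", "payload": {
  "motion": [
    [0.0004, 0, 0, 0, 0, 0, -1],
    [0, 0, 0, 0, 0, 0, -1]
  ]
}}

```text
time_s: 26.65
ee_pos: [0.5474, -0.0281, 0.1754]
eef_rot: [3.142, 0.0, 0.126]
force: [-3.6, -3.3, 1.5]
grip_width: 0.0
grip_force: 2.2
```

Call:
{"api": "jog_arm", "payload": {
  "motion": [
    [0.0004, 0, 0, 0, 0, 0, -1],
    [0, 0, 0, 0, 0, 0, -1]
  ]
}}

```text
time_s: 26.85
ee_pos: [0.5477, -0.028, 0.1753]
eef_rot: [-3.142, 0.001, 0.126]
force: [-4.6, -3.6, 1.5]
grip_width: 0.0006
grip_force: 2.6
```

Call:
{"api": "jog_arm", "payload": {
  "motion": [
    [0.0004, 0, 0, 0, 0, 0, -1],
    [0.0004, 0, 0, 0, 0, 0, -1]
  ]
}}

```text
time_s: 27.05
ee_pos: [0.5482, -0.028, 0.1753]
eef_rot: [-3.142, 0.001, 0.126]
force: [-6.7, -3.3, 0.9]
grip_width: 0.0004
grip_force: 3.8
```

Call:
{"api": "jog_arm", "payload": {
  "motion": [
    [0.0004, 0, 0, 0, 0, 0, -1],
    [0.0002, 0, 0, 0, 0, 0, -1]
  ]
}}

```text
time_s: 27.25
ee_pos: [0.5486, -0.0279, 0.1751]
eef_rot: [-3.141, 0.002, 0.126]
force: [-9.1, -3.0, 1.7]
grip_width: 0.0005
grip_force: 4.5
```

Call:
{"api": "jog_arm", "payload": {
  "motion": [
    [0, 0, 0, 0, 0, 0, -1],
    [0, 0, 0, 0, 0, 0, -1],
    [0, 0, 0, 0, 0, 0, -1]
  ]
}}

```text
time_s: 27.55
ee_pos: [0.5486, -0.0279, 0.1751]
eef_rot: [-3.141, 0.002, 0.126]
force: [-7.9, -3.5, 1.3]
grip_width: 0.0001
grip_force: 4.2
```

```bash
python3 dk.py|head -2
```

```text
27.55 [ 0.5486 -0.0279  0.1751] [-7.88 -3.5   1.29]
[([322, 176, 12, 17, 128], [328.4, 183.0]), ([298, 185, 9, 9, 57], [302.3, 188.9])]
```

Call:
{"api": "jog_arm", "payload": {
  "motion": [
    [0.0003, 0, 0, 0, 0, 0, -1],
    [0, 0, 0, 0, 0, 0, -1],
    [0, 0, 0, 0, 0, 0, -1]
  ]
}}

```text
time_s: 27.9
ee_pos: [0.5487, -0.0279, 0.1751]
eef_rot: [-3.141, 0.002, 0.126]
force: [-8.7, -3.6, -0.4]
grip_width: 0.0004
grip_force: 4.6
```

Firm bearing, about 9 N at the grip. Retreating.

Call:
{"api": "jog_arm", "payload": {
  "motion": [
    [-0.002, 0, 0, 0, 0, 0, -1],
    [-0.01, 0, 0, 0, 0, 0, -1],
    [-0.02, 0, 0, 0, 0, 0, -1],
    [-0.02, 0, 0, 0, 0, 0, -1],
    [-0.03, 0, 0, 0, 0, 0, -1]
  ]
}}

```text
time_s: 28.4
ee_pos: [0.4675, -0.0379, 0.1754]
eef_rot: [-3.141, -0.001, 0.126]
force: [-0.1, -0.4, 1.5]
grip_width: 0.0005
grip_force: 0.0
```

Call:
{"api": "jog_arm", "payload": {
  "motion": [
    [-0.02, 0, -0.04, 0, 0, 0, -1],
    [0, 0, -0.04, 0, 0, 0, -1],
    [0, 0, -0.04, 0, 0, 0, -1],
    [0, 0, 0, 0, 0, 0, -1],
    [0, 0, 0, 0, 0, 0, -1]
  ]
}}

```text
time_s: 28.9
ee_pos: [0.4482, -0.0404, 0.2956]
eef_rot: [3.141, -0.002, 0.126]
force: [0.2, 0.5, -1.1]
grip_width: 0.0005
grip_force: 0.0
```

```bash
python3 dk.py|head -3; python3 - <<'E'
from h import *
p=[.5442,.0862,.1192]
for t in(.1,0,-.1,-.14):print(t,[proj("side",w2W(p,grip(t,d))).round(1) for d in (0,38,-38)])
a=ctrl.camera("side")[90:390,240:440,::-1]
cv2.imwrite("pics/c6.png",cv2.resize(a,(400,600),interpolation=2))
E
```

```text
28.9 [ 0.4482 -0.0404  0.2956] [ 0.19  0.55 -1.1 ]
[([322, 170, 15, 23, 199], [329.5, 179.8]), ([298, 185, 9, 9, 57], [302.3, 188.8])]
0 [302.4 188.5] [0.6081 0.0465 0.2168]
0.1 [array([338. , 181.3]), array([335.4, 192.5]), array([340.4, 170.9])]
0 [array([334.1, 180.7]), array([331.4, 191.9]), array([336.6, 170.3])]
-0.1 [array([330.1, 180.4]), array([327.3, 191.5]), array([332.8, 170. ])]
-0.14 [array([328.6, 180.4]), array([325.7, 191.5]), array([331.2, 170. ])]
```

View pics/c6.png

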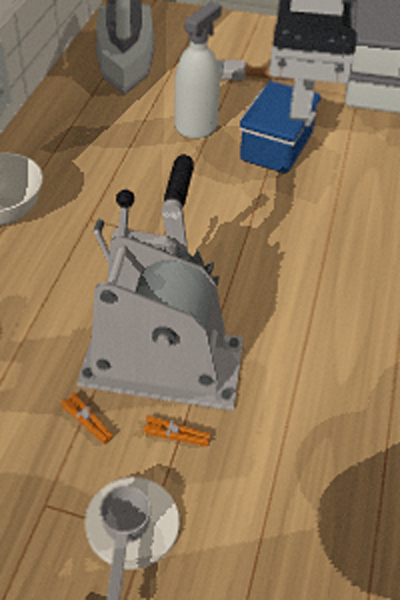

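The pawl is home (knob at (125,198) in the crop, lever nearly vertical), the crank stands at about -0.1 rad, and the bystanders are undisturbed. Handing in.

```bash
python3 -c "
from station import ctrl
print(ctrl.hand_in())"
```

```text
the job is handed in; nothing more can be done
None
```

The job is handed in, though no verdict came back: the pawl is home, a tooth bears on it firmly (about 9 N of push at the grip), and the crank stands about upright at roughly -0.1 rad. On the way, a refused retreat move let my next queued moves sweep the crank past upright to about -1 rad with the pawl still thrown back. I wound it back to about 0.3 rad before dropping the pawl, and nothing else on the shelf looked disturbed.

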